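# Brush out the rinse cup, then find the pin with the cover and hold it sealed

## Robot

A 6-joint arm with a two-finger parallel gripper is mounted at the origin on the work surface. World frame = base frame: x ahead of the robot, y to its left, z up, the work surface at z = 0. Lengths are in m, angles in rad, forces in N, time in s.
With the tool pointing down it reaches from about 0.275 to 0.85 m from the base axis. Payload 5.2 kg.
Tool frame: the origin (TCP) lies between the finger pads; the fingertips stand 14 mm ahead of it and the grasp point (between the pads) lies 5 mm behind it; z points along the fingers, y is the line along which they close (so a half turn about z gives the same grasp; the last joint's range is limited). The gripper opens to 85 mm and grips with 20 to 120 N. Pads are 22 mm wide; open, the fingers measure 114 mm over their backs; the gripper's body (76 mm by 85 mm) begins 54 mm behind the grasp point. The pads swing forward as they close: fully open they stand 13 mm farther back than shut.
Start: joints at [-1.422, 0.259, 1.535, -0, 1.348, -0.203], TCP at [0.19, -0.516, 0.245] pointing down, gripper open.
Joint ranges: [-3.14, 3.14], [-0.91, 2.08], [0.19, 2.58], [-1.22, 4.36], [0.22, 2.71], [-3.12, 3.12]. Speed limits (rad/s): [2.57, 2.57, 3.14, 3.14, 3.14, 3.14].

## Interface

Orientations are given as a unit quaternion [w, x, y, z].
In Python, from bench import ctrl gives the robot as it stands.
- The arm moves only by the shell command python3 -m jog 'ROWS'. ROWS is JSON, a list of rows, each a list of 3 entries, a list of its own where there are three numbers: the gripper's target within -1 to 1 (fully open at 1, half-way at 0, shut at -1), then the shift along the tool's x, y, z in m, then the turn, a rotation vector about the tool's x, y, z in rad. A call has 1 to 5 rows; each row is the pose to reach, as a shift and turn from the pose commanded when the call began, along the tool's axes at that moment; what a row does not reach only later rows make up. A row lasts 1/10 s, in which the tool goes at most 50 mm and 8.59 degrees, less where a joint would pass 70% of its speed; a pose out of reach is approached as far as the arm can. A call with a gripper value outside its range is refused whole. The fingers move at their own pace and stop on an object; the grip force is fixed at half the most. Time passes only in rows, so rows that repeat a pose let the fingers close. It gives the time, the measured TCP pose, the force, the opening and the grip force at its end, in the units of the state.
- ctrl.state(): the state, without advancing time (a new reading comes with each control period).
- ctrl.read_camera(name): name is "side" or "top"; returns the picture (480x640x3 uint8, red, green, blue); there is no depth.
- ctrl.get_calibration(name): a dict with "vfov" (degrees; the focal length in pixels is half the picture's height over the tangent of half this angle, whatever the lens; pixels are square), "cx", "cy" (the principal point, pixels), "D" ([k1, k2, p1, p2, k3] as OpenCV has them; the pictures are not rectified), "extrinsics" (4x4, takes a point from camera to world coordinates). Camera axes: x right, y down, z forward; pixel columns grow to the right and rows downward; lengths in m; the calibration is good to about 2 mm. A picture is of the moment at which its call begins. get_calibration takes no time and is no camera call.
- ctrl.close_job(): hands the job in; it is judged then, once.
The state is a dict: "time_s": time; "joints": joint angles; "qd": joint speeds; "joint_efforts": joint torques, N m; "tcp_pos": TCP position; "eef_rot": TCP orientation; "wrist_force": force on the tool from outside, world axes, zero at the start; "moment": the same for the moment, N m; "grip_width": finger opening in m; "grip_force": force on a finger pad.
Only numpy, scipy, OpenCV 4.12 (cv2) and the standard library are available. Lean on these libraries where they do the work, as an engineer would, in place of code of your own. Each camera call takes 0.05 s, during which the arm holds its last target. There are 200 camera calls.

## Task

Brush out the cup of the rinse station with the long brush: go down to the bottom, up to near the rim, and down to the bottom once more, then stand the brush back in its holder and let go. Then take the cover by its grip fin, turned to match the station, set it down on the tip of the locating pin with its hidden hole over the slot's near end (the end towards the robot), and slide it away from the robot along the slot until it drops over the pin. Press it down fully against the sprung sealing ring, and finish while still holding it pressed down; leave the bottles and the well plate alone.

Things in the scene. Friction and masses are not known exactly. Their poses are not given: they have to be found in the camera images.
- deck (a point): Centre of the flat top of the rinse station, a white fixed box 200 x 240 x 100 mm (x, y, z). The point is on the cup's axis, 100 mm above the table; z up, x away from the robot, turned by up to 0.3 rad. The cup's mouth, 64 mm wide, opens here, ringed by a steel sealing ring 68 to 86 mm across.
- slot_mid (a point): Middle of the dark straight slot on the station's top, at x = 0, y = +58 mm from deck; same axes. It reaches 24 mm to each side along x; the near end is -x. A fixed steel pin stands upright in it, 9 mm thick, 14 mm tall, its upper 4 mm tapering to 5 mm. It is clamped at an unlisted place: anywhere from 6 mm on the -x side to 12 mm on the +x side of this point.
- cup_floor (a point): Centre of the cup's inner floor, 85 mm below the station's top.
- seal (a joint): Travel of the sealing ring (m): 0 = free, its top standing 5 mm above the station's top; grows as it is pressed down; 0.005 = flush with the top, where the cover meets the station. A spring pushes it up with 3 N at 0 and 10 N at 0.005.
- cover_grip (a point): Centre of the cover's upright grip fin: 14 mm thick (x), 60 mm long (y), 50 mm tall, in the middle of a loose grey plastic plate 110 x 156 mm (x, y), 21 mm thick, 0.24 to 0.4 kg. The point is 46 mm above the underside, the fin's foot 25 mm below it; own axes, z up. The cover lies on the table beside the station, turned at most 0.45 rad from the world axes.
- cover_hole (a point): Mouth centre of the hidden hole in the cover's underside, at x = 0, y = +58 mm, z = -46 mm from cover_grip: 14 mm (x) by 21 mm (y), 16 mm deep, marked by a low round steel boss (24 mm wide) on the upper side. Height over the station's top: 14 mm resting on the pin's tip, about 4 to 5 mm dropped on and lying on the ring, 0 pressed home. Fitted, cover and station axes match.
- brush_grip (a point): Centre of the wooden handle of the long brush (60 g, 200 mm long), which stands upright in its holder. Handle 16 mm thick, 75 mm long; the point is 37 mm below its top and 162 mm above the foot. Below it a thin steel stem, then a stiff white bristle head 30 mm thick and 70 mm long. z from foot to handle.
- brush_foot (a point): Centre of the flat foot (lower end) of the brush.
- stand_in (a point): Centre of the inner floor of the brush holder, a fixed white round upright tube on the table, 46 mm wide inside, its rim 57 mm above this point and 65 mm above the table. It stands on the other side of the station from the cover.
- bottle_a_mid (a point): Bystander: middle of a clear bottle with white cap, 72 mm wide, 170 mm tall, standing on the table.
- bottle_b_mid (a point): Bystander: middle of another such bottle.
- wellplate_mid (a point): Bystander: middle of a white well plate 86 x 128 x 14 mm lying on the table beyond the station.
Things that resemble listed ones, but are neither listed nor needed, are in the scene too. Of the things shaped like the part that bears cover_grip, the grey one is meant.

How it is judged:
On the way, in this order (a step that is already met when the one before it is completed fails the run):
1. brush foot down at the bottom of the cup (within 20 mm of its floor) (z of brush_foot in the frame of cup_floor below 0.02 m and horizontal distance between brush_foot and cup_floor below 0.03 m), for 0.1 s.
2. brush drawn up inside the cup (foot at least 45 mm above the floor, still over the cup) (z of brush_foot in the frame of cup_floor above 0.045 m and horizontal distance between brush_foot and cup_floor below 0.035 m), for 0.1 s.
3. brush foot down at the bottom a second time (all of step 1), for 0.1 s.
4. brush standing in its holder and let go (z of brush_foot in the frame of stand_in below 0.015 m and horizontal distance between brush_foot and stand_in below 0.022 m and angle between brush_foot's own z axis and vertical below 0.3 rad and contact force between the fingers and brush below 0.1 N), for 0.2 s.
5. cover lowered onto the pin's tip with its hole over the near end of the slot (hole at least 9 mm on the robot's side of the slot's middle, underside less than 18 mm above the station) (z of cover_grip in the frame of deck below 0.064 m and x of cover_grip in the frame of deck below -0.009 m and y of cover_grip in the frame of deck between -0.025 and 0.025 m), for 0.1 s.
6. cover dropped over the pin: underside less than 7.5 mm above the station, level and in line with it (z of cover_grip in the frame of deck below 0.0535 m and x of cover_grip in the frame of deck between -0.014 and 0.02 m and y of cover_grip in the frame of deck between -0.013 and 0.013 m and angle between the x axis of cover_grip and the x axis of deck, either way round below 0.14 rad and angle between cover_grip's own z axis and vertical below 0.08 rad), for 0.1 s.
At the end, for the whole second after the job is handed in: The cover is over the pin, level (0.08 rad) and in line with the station (0.14 rad), its underside less than 2.5 mm above the station's top, the sealing ring pressed in by more than 3.5 mm; the fingers are still on the cover (more than 2 N), and the brush stands in its holder (z of cover_grip in the frame of deck below 0.0485 m and value of joint seal above 0.0035 m and x of cover_grip in the frame of deck between -0.014 and 0.02 m and y of cover_grip in the frame of deck between -0.013 and 0.013 m and angle between the x axis of cover_grip and the x axis of deck, either way round below 0.14 rad and angle between cover_grip's own z axis and vertical below 0.08 rad and z of brush_foot in the frame of stand_in below 0.015 m and horizontal distance between brush_foot and stand_in below 0.022 m and angle between brush_foot's own z axis and vertical below 0.3 rad and contact force between the fingers and cover above 2 N); the arm keeps its last pose, push and grip.
It fails at once if a bottle or the well plate is moved by more than 30 mm (distance of any of bottle_a_mid, bottle_b_mid, wellplate_mid from where it was at the start of the episode above 0.03 m).
It also fails if it takes over 67 s, if anything falls off the work surface, if the arm or the gripper's body presses on something with over 40 N, if the wrist force passes 120 N, or if a joint passes its speed limit or range.

## Working session

There is one attempt and no reset: what is moved stays moved. The work goes in short steps, Python scripts to look and compute and a shell command to move; the robot and the scene stay as the last step left them, time stands still between calls to the robot, and variables do not carry over. Pictures are saved under pics/ and viewed, at most 10 in all, crops included, and the job is handed in when it is done.

```bash
mkdir -p pics; ls
cat > h.py <<'E'
import numpy as np, cv2
from bench import ctrl
from scipy.spatial.transform import Rotation as R
def cal(n):
    c=ctrl.get_calibration(n); f=240/np.tan(np.radians(c["vfov"])/2)
    return np.array([[f,0,c["cx"]],[0,f,c["cy"]],[0,0,1]]),np.array(c["D"],float),np.array(c["extrinsics"])
def ray(n,uv):
    K,D,T=cal(n); p=cv2.undistortPoints(np.array(uv,float).reshape(-1,1,2),K,D).reshape(-1,2)
    d=np.c_[p,np.ones(len(p))]@T[:3,:3].T; return T[:3,3],d
def plane(n,uv,z):
    o,d=ray(n,uv); return o+d*((z-o[2])/d[:,2])[:,None]
def proj(n,P):
    K,D,T=cal(n); Ti=np.linalg.inv(T)
    return cv2.projectPoints(np.array(P,float).reshape(-1,1,3),cv2.Rodrigues(Ti[:3,:3])[0],Ti[:3,3],K,D)[0].reshape(-1,2)
def tri(uv1,uv2,n1="top",n2="side"):
    o1,d1=ray(n1,[uv1]);o2,d2=ray(n2,[uv2]);d1=d1[0];d2=d2[0]
    s=np.linalg.lstsq(np.c_[d1,-d2],o2-o1,rcond=None)[0]; a=o1+s[0]*d1;b=o2+s[1]*d2
    return (a+b)/2,np.linalg.norm(a-b)
def snap(n,f):
    im=ctrl.read_camera(n); cv2.imwrite(f,im[:,:,::-1]); return im
def totool(dw):  # world vector -> tool axes
    return R.from_quat(np.roll(ctrl.state()["eef_rot"],-1)).inv().apply(dw)
E
python3 - <<'E'
from h import *
for n in("top","side"):
    snap(n,f"pics/{n}0.png"); K,D,T=cal(n); print(n,K[0,0],K[:2,2],D,T.round(3).tolist())
s=ctrl.state();print(s)
E
```

```text
pics
top 529.3776465757908 [321.20425734 246.39307399] [-0.04809302  0.          0.          0.          0.        ] [[0.01, -0.998, 0.068, 0.434], [-1.0, -0.01, 0.011, -0.006], [-0.01, -0.068, -0.998, 1.504], [0.0, 0.0, 0.0, 1.0]]
side 464.616176761842 [306.74733813 244.64426948] [0.02197565 0.         0.         0.         0.        ] [[0.958, -0.145, 0.249, 0.237], [-0.288, -0.477, 0.83, -1.056], [-0.002, -0.867, -0.499, 0.769], [0.0, 0.0, 0.0, 1.0]]
{'time_s': 0.1, 'joints': array([-1.42182627e+00,  2.59278087e-01,  1.53596942e+00, -5.88168447e-06,
        1.34801508e+00, -2.02764073e-01]), 'qd': array([ 0.00208049, -0.00188201, -0.00349229, -0.00129367,  0.00023955,
        0.00118304]), 'joint_efforts': array([ 2.14012252e-03, -4.46969175e+01, -2.91250437e+01, -1.57758905e-04,
        6.32474184e-03,  2.31641224e-05]), 'tcp_pos': array([ 0.18945942, -0.51585484,  0.24455522]), 'eef_rot': array([-8.34745929e-04,  9.84574749e-01,  1.74962473e-01,  1.95889270e-05]), 'wrist_force': array([-0.0096126 ,  0.20106485, -0.0248599 ]), 'moment': array([-0.01334507,  0.0475604 , -0.0450614 ]), 'grip_force': 0.0, 'grip_width': 0.08550602229751336}
```

View pics/top0.png

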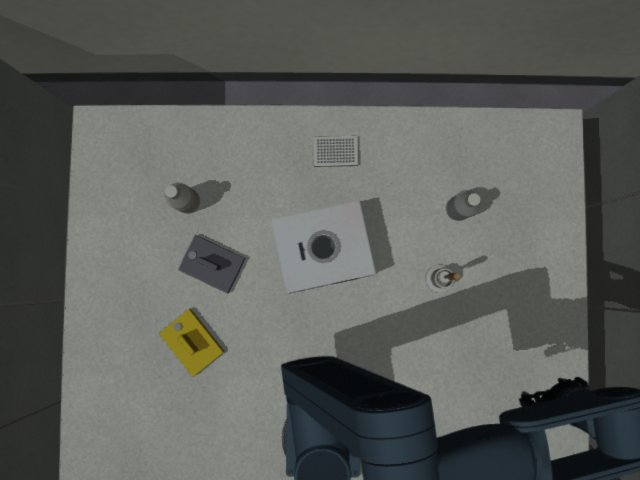

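View pics/side0.png

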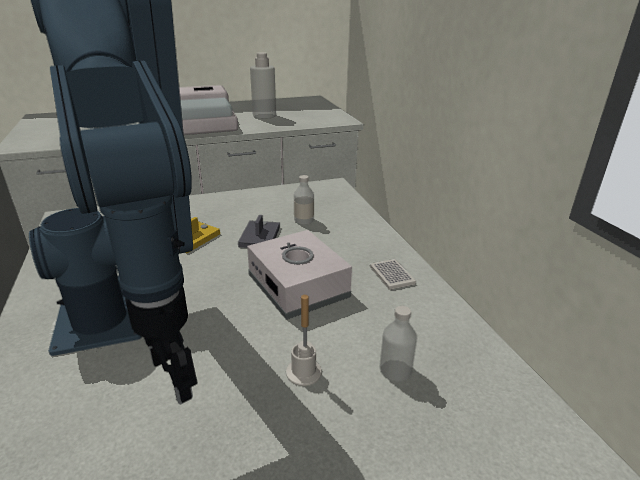

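The top view shows the station at about (323,246), with the slot at (302,251) on its +y side. The brush stands in its holder at (443,277), and the bottles are at (180,197) and (467,203). Two things could be the cover: the grey plate at (213,263) and the yellow one at (192,342). The grey one is meant, as the text says, and I'll confirm it in an enlarged crop.

Run:
```python
from h import *
t=cv2.imread("pics/top0.png"); s=cv2.imread("pics/side0.png")
a=cv2.resize(t[170:390,155:475],(800,550),interpolation=cv2.INTER_CUBIC)
cv2.imwrite("pics/c1.png",a)
b=cv2.resize(s[180:390,160:420],None,fx=2.8,fy=2.8,interpolation=cv2.INTER_CUBIC); cv2.imwrite("pics/c2.png",b)
```

```text
(no output)
```

View pics/c1.png

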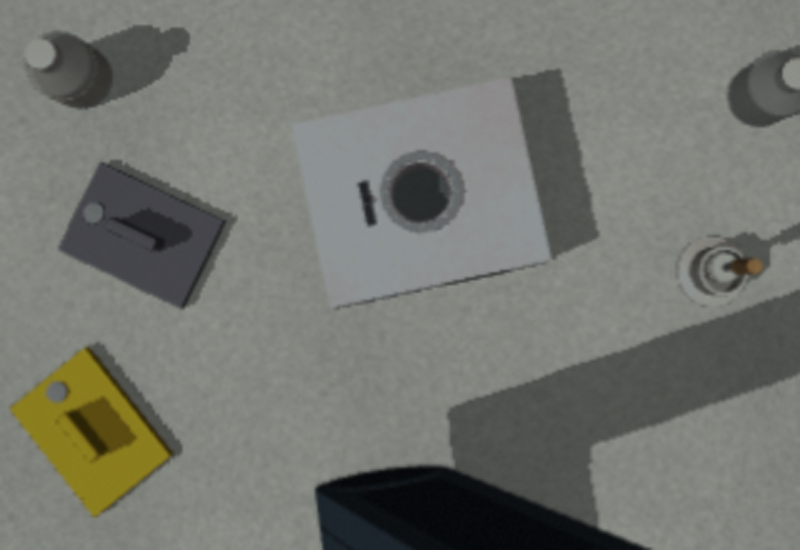

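View pics/c2.png

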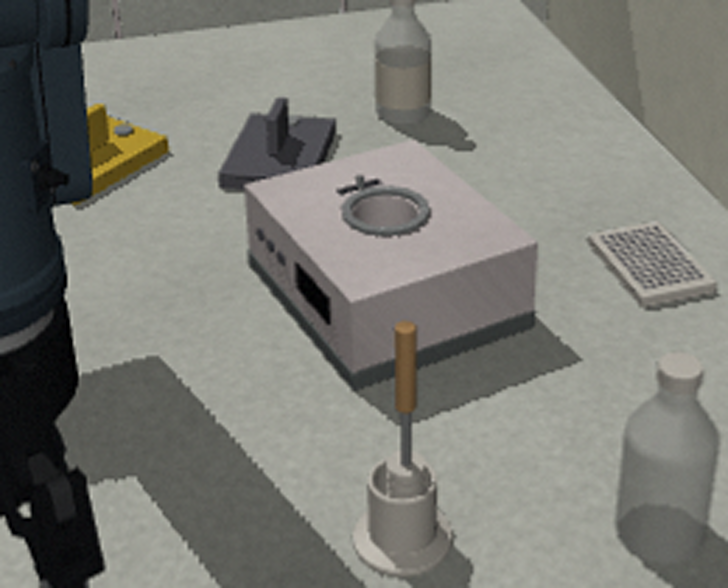

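The crops confirm the grey cover at top-view pixel (213,263), with its boss at (192,255) on the +y side. The brush handle is orange, and the pin is visible in the slot in the side view at about crop (360,182). Now I'll measure.

Run:
```python
from h import *
t=cv2.imread("pics/top0.png"); s=cv2.imread("pics/side0.png")
def big(m,box=None):
    if box is not None:
        q=np.zeros_like(m); x0,y0,x1,y1=box; q[y0:y1,x0:x1]=m[y0:y1,x0:x1]; m=q
    c=max(cv2.findContours(m,cv2.RETR_EXTERNAL,cv2.CHAIN_APPROX_NONE)[0],key=cv2.contourArea); return c.reshape(-1,2)
def quad(c):
    h=cv2.convexHull(c.reshape(-1,1,2).astype(np.int32))
    for e in np.linspace(.01,.1,30):
        a=cv2.approxPolyDP(h,e*cv2.arcLength(h,True),True)
        if len(a)<=4: return a.reshape(-1,2)
# station top
g=cv2.cvtColor(t,cv2.COLOR_BGR2GRAY); gs=cv2.cvtColor(s,cv2.COLOR_BGR2GRAY)
m=cv2.inRange(g,150,255); c=big(m,(260,190,390,300)); q=quad(c); P=plane("top",q,.1); print("station top px",q.tolist(),P.round(4).tolist(),P.mean(0).round(4))
for i in range(4):
    d=P[(i+1)%4]-P[i]; print("  edge",np.linalg.norm(d).round(4),np.degrees(np.arctan2(d[1],d[0])).round(2))
# cup hole
c=big(cv2.inRange(g,0,75),(303,228,345,265)); e=cv2.fitEllipse(c); print("hole top px",e,plane("top",[e[0]],.1))
c=big(cv2.inRange(g,0,75),(292,238,308,266)); r=cv2.minAreaRect(c); print("slot",r,plane("top",[r[0]],.1))
# brush
for n,im in(("top",t),("side",s)):
    hsv=cv2.cvtColor(im,cv2.COLOR_BGR2HSV); m=cv2.inRange(hsv,(5,110,60),(20,255,255)); c=big(m); 
    r=cv2.fitLine(c,cv2.DIST_L2,0,.01,.01).ravel(); k=(c-r[2:])@r[:2]; print(n,"handle",r[2:],r[:2],(r[2:]+k.min()*r[:2]),(r[2:]+k.max()*r[:2]),cv2.boundingRect(c),len(c))
# grey cover
hsv=cv2.cvtColor(t,cv2.COLOR_BGR2HSV); print("cover px",t[258,195],t[262,231],t[275,215], "table",t[300,240])
print("side ring px", s[255,283],"fin",s[225,259],s[235,250])
```

```text
Traceback (most recent call last):
ValueError: max() iterable argument is empty
```

```bash
cat > m.py <<'E'
from h import *
t=cv2.imread("pics/top0.png"); s=cv2.imread("pics/side0.png")
def big(m,box=None):
    if box is not None:
        q=np.zeros_like(m); x0,y0,x1,y1=box; q[y0:y1,x0:x1]=m[y0:y1,x0:x1]; m=q
    c=max(cv2.findContours(m,cv2.RETR_EXTERNAL,cv2.CHAIN_APPROX_NONE)[0],key=cv2.contourArea); return c.reshape(-1,2)
def quad(c):
    h=cv2.convexHull(c.reshape(-1,1,2).astype(np.int32))
    for e in np.linspace(.01,.1,30):
        a=cv2.approxPolyDP(h,e*cv2.arcLength(h,True),True)
        if len(a)<=4: return a.reshape(-1,2)
g=cv2.cvtColor(t,cv2.COLOR_BGR2GRAY); gs=cv2.cvtColor(s,cv2.COLOR_BGR2GRAY)
def edges(P):
    for i in range(len(P)):
        d=P[(i+1)%len(P)]-P[i]; print("  edge",np.linalg.norm(d).round(4),np.degrees(np.arctan2(d[1],d[0])).round(2))
E
python3 - <<'E'
from m import *
print("st",t[230,340],t[270,300],"table",t[300,240],t[210,250],"hole",t[246,322],"ring",t[246,306+33],"slot",t[251,302])
print("cover",t[258,195],t[262,231],t[275,215],"boss",t[255,192],"fin",t[262,208])
for n,im in(("top",t),("side",s)):
    hsv=cv2.cvtColor(im,cv2.COLOR_BGR2HSV); m=cv2.inRange(hsv,(5,110,60),(20,255,255)); c=big(m)
    r=cv2.fitLine(c,cv2.DIST_L2,0,.01,.01).ravel(); k=(c-r[2:])@r[:2]; print(n,"handle",(r[2:]+k.min()*r[:2]),(r[2:]+k.max()*r[:2]),cv2.boundingRect(c),len(c))
print("side top",s[265,260],s[275,320],"ring",s[253,283],"left face",s[270,260],"right face",s[290,320],"fin",s[225,259],"plate",s[235,250])
E
```

```text
st [142 141 141] [151 146 141] table [138 145 140] [125 131 128] hole [44 44 40] ring [102 100  98] slot [47 46 44]
cover [69 66 66] [56 52 52] [76 70 70] boss [106 105 102] fin [67 62 62]
top handle [452.9812352  276.27813033] [459.00231602 276.21251327] (453, 274, 7, 5) 16
side handle [304.33212105 326.01344873] [304.51101797 294.99141346] (301, 295, 7, 32) 69
side top [ 98 101 106] [167 170 178] ring [114 114 112] left face [78 74 76] right face [110 113 118] fin [36 35 35] plate [82 78 80]
```

Run:
```python
from m import *
b=cv2.medianBlur(t,5).astype(int); d=(b[...,1]-(b[...,0]+b[...,2])//2)
m=((d<=2)&(b[...,1]>120)).astype(np.uint8)*255
m=cv2.morphologyEx(m,cv2.MORPH_OPEN,np.ones((5,5),np.uint8))
c=big(m,(255,185,395,305)); q=quad(c); print("station",q.tolist(), cv2.minAreaRect(c)); P=plane("top",q,.1); print(P.round(4).tolist(),P.mean(0)); edges(P)
c2=np.array([[292,125],[513,78],[552,262],[333,307]])/2.5+[155,170]; P=plane("top",c2,.1);print("manual",P.round(4).tolist(),P.mean(0)); edges(P)
cs=np.array([[246,185],[408,141],[537,243],[352,302]])/2.8+[160,180]; P=plane("side",cs,.1);print("side manual",P.round(4).tolist(),P.mean(0)); edges(P)
c=big(cv2.inRange(g,0,75),(306,230,340,265)); e=cv2.fitEllipse(c); print("hole",e,plane("top",[e[0]],.1))
c=big(cv2.inRange(g,0,95),(296,238,308,266)); r=cv2.minAreaRect(c); print("slot",r,plane("top",[r[0]],.1)); P=plane("top",cv2.boxPoints(r),.1); edges(P)
print("ring side",tri((322.5,246.5),(160+386/2.8,180+210/2.8)))
# cover
m=cv2.inRange(g,0,85); m=cv2.morphologyEx(m,cv2.MORPH_CLOSE,np.ones((5,5),np.uint8)); c=big(m,(170,230,252,300)); q=quad(c); print("cover",q.tolist()); P=plane("top",q,.021); print(P.round(4).tolist(),P.mean(0)); edges(P)
print("boss",plane("top",[(155+93/2.5,170+212/2.5)],.021))
print("handle top end",tri((456.6,276.7),(304.5,295.5)),"holder rim",tri((155+720/2.5,170+268/2.5),(160+403/2.8,180+481/2.8)))
o=[plane("top",[(443,277)],z) for z in(.0,.065)];print(o)
```

```text
station [[358, 202], [369, 274], [288, 291], [274, 220]] ((322.83905029296875, 246.248779296875), (74.73204803466797, 89.95783233642578), 77.90524291992188)
[[0.6494, -0.0873, 0.1], [0.4575, -0.1175, 0.1], [0.4104, 0.0964, 0.1], [0.599, 0.1366, 0.1]] [0.52906357 0.00707765 0.1       ]
  edge 0.1942 -171.07
  edge 0.219 102.42
  edge 0.1928 12.03
  edge 0.2295 -77.31
manual [[0.5989, 0.1425, 0.1], [0.6516, -0.0932, 0.1], [0.4556, -0.1355, 0.1], [0.4057, 0.0958, 0.1]] [0.52793295 0.00243155 0.1       ]
  edge 0.2415 -77.4
  edge 0.2006 -167.82
  edge 0.2366 102.17
  edge 0.1988 13.57
side manual [[0.4064, 0.0992, 0.1], [0.5928, 0.1425, 0.1], [0.6514, -0.0903, 0.1], [0.4586, -0.1332, 0.1]] [0.52728982 0.00455516 0.1       ]
  edge 0.1914 13.09
  edge 0.2401 -75.87
  edge 0.1975 -167.47
  edge 0.2381 102.65
hole ((322.4318542480469, 246.68663024902344), (22.29218292236328, 22.96591567993164), 175.73410034179688) [[0.52877832 0.0065498  0.1       ]]
slot ((301.8634338378906, 250.5292205810547), (17.460758209228516, 4.819169521331787), 77.90524291992188) [[0.51801892 0.06110373 0.1       ]]
  edge 0.0128 -77.33
  edge 0.0465 -167.21
  edge 0.0128 102.67
  edge 0.0465 12.82
ring side (array([0.52925679, 0.00632469, 0.10218975]), np.float64(0.0002635065269589275))
cover [[195, 235], [246, 256], [230, 291], [179, 269]]
[[0.5638, 0.3677, 0.021], [0.5058, 0.2218, 0.021], [0.4072, 0.2649, 0.021], [0.4672, 0.4106, 0.021]] [0.48601443 0.31627003 0.021     ]
  edge 0.157 -111.66
  edge 0.1076 156.39
  edge 0.1576 67.62
  edge 0.1056 -23.97
boss [[0.50766691 0.37419475 0.021     ]]
handle top end (array([ 0.45129213, -0.32264517,  0.21061299]), np.float64(0.0005317394258793959)) holder rim (array([ 0.45058868, -0.32225708,  0.05933253]), np.float64(0.0015839040315063005))
[array([[ 0.45264736, -0.33545178,  0.        ]]), array([[ 0.45183288, -0.32120487,  0.065     ]])]
```

```bash
python3 -m jog '[[1,[0.04,-0.012,-0.005],[0,0,0]],[1,[0.08,-0.024,-0.005],[0,0,0]],[1,[0.12,-0.036,-0.005],[0,0,0]],[1,[0.16,-0.047,-0.005],[0,0,0]],[1,[0.2,-0.058,-0.005],[0,0,0]]]'
python3 -m jog '[[1,[0.04,-0.012,0],[0,0,0]],[1,[0.08,-0.024,0],[0,0,0]],[1,[0.113,-0.034,0],[0,0,0]],[1,[0.113,-0.034,0],[0,0,0]],[1,[0.113,-0.034,0],[0,0,0]]]'
python3 - <<'E'
from h import *
from m import big
t=snap("top","pics/t1.png")[:,:,::-1]; s=snap("side","pics/s1.png")[:,:,::-1]
st=ctrl.state(); p=st["tcp_pos"];print(p,st["eef_rot"],st["joints"].round(2))
for n,i in(("top",t),("side",s)): print(n,proj(n,[p,p-[0,0,.1]]))
a=cv2.resize(t[200:350,380:540],None,fx=2.5,fy=2.5);b=cv2.resize(s[200:350,230:390],None,fx=2.5,fy=2.5)
cv2.imwrite("pics/c3.png",np.hstack([a,b]))
E
```

```text
time_s: 0.6
tcp_pos: [0.3583, -0.3916, 0.25]
eef_rot: [-0.0, 0.985, 0.175, -0.0]
wrist_force: [0.1, -0.2, -0.0]
grip_width: 0.0857
grip_force: 0.0
time_s: 1.1
tcp_pos: [0.4519, -0.3214, 0.2498]
eef_rot: [-0.0, 0.984, 0.176, -0.001]
wrist_force: [0.1, 0.4, 0.5]
grip_width: 0.0855
grip_force: 0.0
[ 0.45094048 -0.32252103  0.24995815] [-1.84578262e-04  9.84610188e-01  1.74764263e-01 -4.42257035e-04] [-0.82  0.26  1.52 -0.    1.36  0.4 ]
top [[460.63197665 276.55321362]
 [450.78323223 277.00188806]]
side [[304.1009179  279.37858392]
 [304.30832284 319.10964297]]
```

View pics/c3.png

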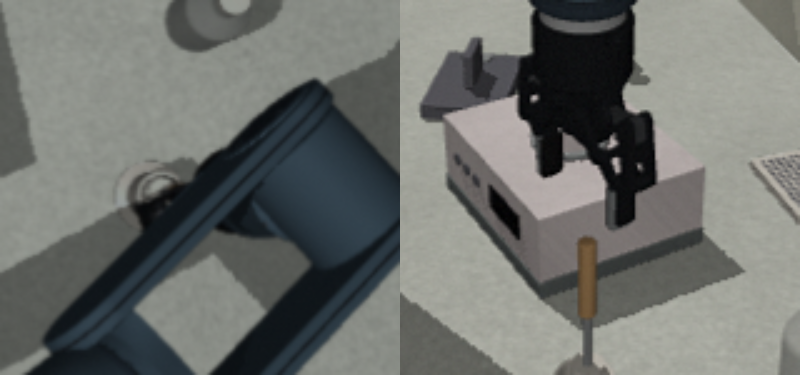

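The gripper straddles the handle: in the right half of the crop the handle is at (587,240), between fingertips at (545,165) and (620,215). I'll descend and grip.

```bash
python3 -m jog '[[1,[0,0,0.02],[0,0,0]],[1,[0,0,0.045],[0,0,0]],[1,[0,0,0.07],[0,0,0]],[1,[0,0,0.085],[0,0,0]],[1,[0,0,0.085],[0,0,0]]]'
python3 -m jog '[[-1,[0,0,0],[0,0,0]],[-1,[0,0,0],[0,0,0]],[-1,[0,0,0],[0,0,0]],[-1,[0,0,0],[0,0,0]],[-1,[0,0,0],[0,0,0]]]'
python3 -m jog '[[-1,[0,0,0],[0,0,0]],[-1,[0,0,0],[0,0,0]],[-1,[0,0,0],[0,0,0]],[-1,[0,0,0],[0,0,0]],[-1,[0,0,0],[0,0,0]]]'
```

```text
time_s: 1.7
tcp_pos: [0.4494, -0.322, 0.1629]
eef_rot: [-0.002, 0.985, 0.174, -0.002]
wrist_force: [-0.3, -0.1, -0.5]
grip_width: 0.0855
grip_force: 0.0
time_s: 2.2
tcp_pos: [0.452, -0.3225, 0.1661]
eef_rot: [0.001, 0.985, 0.175, 0.0]
wrist_force: [0.3, -0.3, 0.7]
grip_width: 0.0145
grip_force: 58.4
time_s: 2.7
tcp_pos: [0.4521, -0.3225, 0.166]
eef_rot: [0.001, 0.985, 0.175, 0.0]
wrist_force: [0.5, -1.0, 5.1]
grip_width: 0.0149
grip_force: 58.7
```

```bash
python3 -m jog '[[-1,[0,0,-0.02],[0,0,0]],[-1,[0,0,-0.055],[0,0,0]],[-1,[0,0,-0.095],[0,0,0]],[-1,[0,0,-0.13],[0,0,0]],[-1,[0.008,-0.012,-0.145],[0,0,0]]]'
python3 -m jog '[[-1,[0.02,-0.03,0],[0,0,0]],[-1,[0.04,-0.06,0],[0,0,0]],[-1,[0.06,-0.09,0],[0,0,0]],[-1,[0.08,-0.12,0],[0,0,0]],[-1,[0.1,-0.15,0],[0,0,0]]]'
python3 -m jog '[[-1,[0.02,-0.03,0],[0,0,0]],[-1,[0.04,-0.06,0],[0,0,0]],[-1,[0.06,-0.09,0],[0,0,0]],[-1,[0.077,-0.119,0],[0,0,0]],[-1,[0.077,-0.119,0],[0,0,0]]]'
python3 - <<'E'
from h import *
s=snap("side","pics/s2.png")[:,:,::-1]; st=ctrl.state(); p=st["tcp_pos"];print(p, totool(np.array([.5285,.006,p[2]])-p))
cv2.imwrite("pics/c4.png",cv2.resize(s[120:330,200:400],None,fx=2.8,fy=2.8))
print((proj("side",[p-[0,0,.158],[.5285,.006,.105]])-[200,120])*2.8)
E
```

```text
time_s: 3.2
tcp_pos: [0.4554, -0.3097, 0.3134]
eef_rot: [0.002, 0.985, 0.174, 0.001]
wrist_force: [-0.0, -0.4, -1.0]
grip_width: 0.0145
grip_force: 58.6
time_s: 3.7
tcp_pos: [0.4969, -0.131, 0.3095]
eef_rot: [-0.001, 0.985, 0.175, -0.001]
wrist_force: [0.6, -0.5, -0.7]
grip_width: 0.015
grip_force: 58.6
time_s: 4.2
tcp_pos: [0.5282, 0.0095, 0.3095]
eef_rot: [-0.001, 0.984, 0.177, -0.001]
wrist_force: [0.5, -0.9, -0.2]
grip_width: 0.0147
grip_force: 58.6
[0.52807567 0.00748022 0.30952084] [-1.17460763e-04  1.53535569e-03 -1.71581600e-06]
[[271.80902652 334.13855833]
 [273.18811499 375.85616381]]
```

View pics/c4.png

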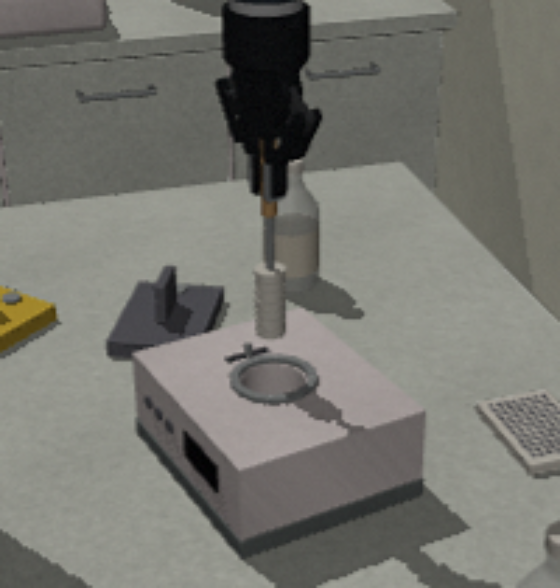

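The foot is at crop (270,334), above the cup mouth centre at (273,378), and the brush hangs upright. Now I'll brush down, up and down again.

```bash
python3 -m jog '[[-1,[0,0.001,0.03],[0,0,0]],[-1,[0,0.001,0.06],[0,0,0]],[-1,[0,0.001,0.09],[0,0,0]],[-1,[0,0.001,0.11],[0,0,0]],[-1,[0,0.001,0.128],[0,0,0]]]'
python3 -m jog '[[-1,[0,0,0],[0,0,0]],[-1,[0,0,0],[0,0,0]],[-1,[0,0,0],[0,0,0]]]'
python3 -m jog '[[-1,[0,0,-0.03],[0,0,0]],[-1,[0,0,-0.065],[0,0,0]],[-1,[0,0,-0.065],[0,0,0]],[-1,[0,0,-0.065],[0,0,0]],[-1,[0,0,-0.065],[0,0,0]]]'
python3 -m jog '[[-1,[0,0,0.03],[0,0,0]],[-1,[0,0,0.065],[0,0,0]],[-1,[0,0,0.065],[0,0,0]],[-1,[0,0,0.065],[0,0,0]],[-1,[0,0,0.065],[0,0,0]]]'
python3 -m jog '[[-1,[0,0,0],[0,0,0]],[-1,[0,0,-0.035],[0,0,0]],[-1,[0,0,-0.07],[0,0,0]],[-1,[0,0,-0.105],[0,0,0]],[-1,[0,0,-0.13],[0,0,0]]]'
```

```text
time_s: 4.75
tcp_pos: [0.5278, 0.0034, 0.1804]
eef_rot: [-0.0, 0.985, 0.174, -0.001]
wrist_force: [-0.3, 0.0, -1.6]
grip_width: 0.0144
grip_force: 58.6
time_s: 5.05
tcp_pos: [0.5295, 0.0039, 0.1834]
eef_rot: [0.0, 0.985, 0.175, 0.001]
wrist_force: [0.0, -0.0, 0.1]
grip_width: 0.0144
grip_force: 58.6
time_s: 5.55
tcp_pos: [0.5284, 0.0045, 0.247]
eef_rot: [-0.0, 0.985, 0.175, -0.0]
wrist_force: [0.1, -0.5, -0.4]
grip_width: 0.0147
grip_force: 58.7
time_s: 6.05
tcp_pos: [0.5297, 0.0043, 0.1836]
eef_rot: [0.0, 0.985, 0.175, 0.001]
wrist_force: [1.2, -0.1, 0.2]
grip_width: 0.0146
grip_force: 58.7
time_s: 6.55
tcp_pos: [0.5296, 0.0044, 0.3164]
eef_rot: [0.001, 0.985, 0.175, 0.002]
wrist_force: [1.0, 0.1, 0.5]
grip_width: 0.0145
grip_force: 58.7
```

```bash
python3 -m jog '[[-1,[-0.02,0.03,0],[0,0,0]],[-1,[-0.04,0.06,0],[0,0,0]],[-1,[-0.06,0.09,0],[0,0,0]],[-1,[-0.08,0.12,0],[0,0,0]],[-1,[-0.1,0.15,0],[0,0,0]]]'
python3 -m jog '[[-1,[-0.02,0.03,0],[0,0,0]],[-1,[-0.04,0.06,0],[0,0,0]],[-1,[-0.06,0.09,0],[0,0,0]],[-1,[-0.0856,0.13,0],[0,0,0]],[-1,[-0.0856,0.13,0],[0,0,0]]]'
python3 - <<'E'
from h import *
st=ctrl.state(); p=st["tcp_pos"];print(p, totool(np.array([.4517,-.322,p[2]])-p))
E
```

```text
time_s: 7.05
tcp_pos: [0.4865, -0.1721, 0.3139]
eef_rot: [0.001, 0.985, 0.175, 0.001]
wrist_force: [0.6, -0.6, -0.1]
grip_width: 0.0147
grip_force: 58.7
time_s: 7.55
tcp_pos: [0.4497, -0.3278, 0.3131]
eef_rot: [0.002, 0.985, 0.172, -0.0]
wrist_force: [0.2, -0.0, -0.8]
grip_width: 0.0142
grip_force: 58.7
[ 0.44972781 -0.3277913   0.3131116 ] [ 3.82188702e-03 -4.77717535e-03 -2.18433592e-05]
```

```bash
python3 -m jog '[[-1,[0,0,0],[0,0,0]],[-1,[0,0,0],[0,0,0]],[-1,[0,0,0.03],[0,0,0]],[-1,[0,0,0.055],[0,0,0]],[-1,[0,0,0.055],[0,0,0]]]'
python3 - <<'E'
from h import *
s=snap("side","pics/s3.png")[:,:,::-1]
st=ctrl.state(); p=st["tcp_pos"];print(p, totool(np.array([.4517,-.322,p[2]])-p))
cv2.imwrite("pics/c5.png",cv2.resize(s[250:400,240:390],None,fx=3,fy=3))
E
```

```text
time_s: 8.05
tcp_pos: [0.4503, -0.3193, 0.2544]
eef_rot: [-0.003, 0.984, 0.176, -0.002]
wrist_force: [-1.2, -0.1, -0.7]
grip_width: 0.0146
grip_force: 58.8
[ 0.45097405 -0.3203196   0.25657774] [ 9.89734901e-05  1.82782194e-03 -5.45714667e-06]
```

View pics/c5.png

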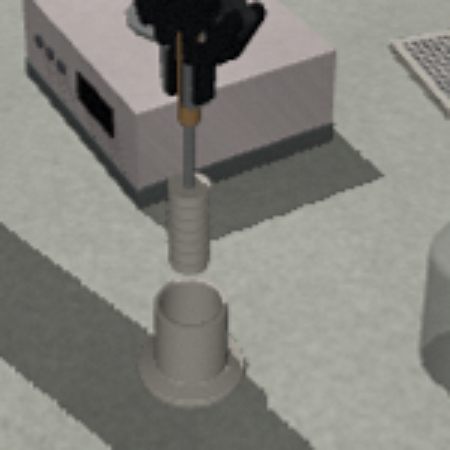

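The brush foot is at crop (190,270) directly above the holder rim, centred at (191,305). I'll lower it, release and go straight up.

```bash
python3 -m jog '[[-1,[0,0.001,0.02],[0,0,0]],[-1,[0,0.001,0.045],[0,0,0]],[-1,[0,0.001,0.07],[0,0,0]],[-1,[0,0.001,0.085],[0,0,0]],[-1,[0,0.001,0.089],[0,0,0]]]'
python3 -m jog '[[-1,[0,0,0],[0,0,0]],[-1,[0,0,0],[0,0,0]],[1,[0,0,0],[0,0,0]],[1,[0,0,0],[0,0,0]],[1,[0,0,0],[0,0,0]]]'
python3 -m jog '[[1,[0,0,0],[0,0,0]],[1,[0,0,0],[0,0,0]],[1,[0,0,0],[0,0,0]],[1,[0,0,0],[0,0,0]],[1,[0,0,-0.01],[0,0,0]]]'
python3 -m jog '[[1,[0,0,-0.025],[0,0,0]],[1,[0,0,-0.06],[0,0,0]],[1,[0,0,-0.095],[0,0,0]],[1,[0,0,-0.13],[0,0,0]],[1,[0,0,-0.13],[0,0,0]]]'
python3 - <<'E'
from h import *
from m import big
s=snap("side","pics/s4.png")[:,:,::-1]
m=cv2.inRange(cv2.cvtColor(s,cv2.COLOR_BGR2HSV),(5,110,60),(20,255,255)); print("handle",cv2.boundingRect(big(m)))
st=ctrl.state(); p=st["tcp_pos"];print(p)
E
```

```text
time_s: 8.6
tcp_pos: [0.4518, -0.3226, 0.1684]
eef_rot: [-0.0, 0.984, 0.175, -0.0]
wrist_force: [0.1, 0.1, -0.3]
grip_width: 0.0149
grip_force: 58.8
time_s: 9.1
tcp_pos: [0.4517, -0.3235, 0.169]
eef_rot: [0.0, 0.985, 0.175, 0.0]
wrist_force: [0.3, 0.3, 0.9]
grip_width: 0.0573
grip_force: 0.0
time_s: 9.6
tcp_pos: [0.4507, -0.3225, 0.1773]
eef_rot: [-0.001, 0.985, 0.175, -0.001]
wrist_force: [0.5, 0.5, 0.7]
grip_width: 0.0855
grip_force: 0.0
time_s: 10.1
tcp_pos: [0.4531, -0.3249, 0.3149]
eef_rot: [0.005, 0.985, 0.175, 0.003]
wrist_force: [0.4, -0.2, -0.1]
grip_width: 0.0852
grip_force: 0.0
handle (302, 295, 7, 33)
[ 0.45239172 -0.32418016  0.31199376]
```

```bash
python3 -m jog '[[1,[0.017,-0.04,0],[0,0,0]],[1,[0.034,-0.08,0],[0,0,0]],[1,[0.051,-0.12,0],[0,0,0]],[1,[0.068,-0.16,0],[0,0,0]],[1,[0.084,-0.196,0],[0,0,0]]]'
python3 -m jog '[[1,[0.017,-0.04,0],[0,0,0]],[1,[0.034,-0.08,0],[0,0,0]],[1,[0.051,-0.12,0],[0,0,0]],[1,[0.068,-0.16,0],[0,0,0]],[1,[0.084,-0.196,0],[0,0,0]]]'
python3 -m jog '[[1,[0.017,-0.04,0],[0,0,0]],[1,[0.034,-0.08,0],[0,0,0]],[1,[0.051,-0.12,0],[0,0,0]],[1,[0.068,-0.16,0],[0,0,0]],[1,[0.084,-0.196,0],[0,0,0]]]'
python3 -m jog '[[1,[0,0,0],[0,0,-0.1]],[1,[0,0,0.02],[0,0,-0.2]],[1,[0,0,0.04],[0,0,-0.3]],[1,[0,0,0.06],[0,0,-0.4]],[1,[0,0,0.08],[0,0,-0.42]]]'
python3 -m jog '[[1,[0,0,0],[0,0,-0.1]],[1,[0,0,0.02],[0,0,-0.2]],[1,[0,0,0.04],[0,0,-0.3]],[1,[0,0,0.06],[0,0,-0.405]],[1,[0,0,0.06],[0,0,-0.405]]]'
python3 - <<'E'
from m import *
print("fin near top",tri((155+161/2.5,170+244/2.5),(160+275/2.8,180+103/2.8)))
t=snap("top","pics/t5.png")[:,:,::-1]; s=snap("side","pics/s5.png")[:,:,::-1]
st=ctrl.state(); p=st["tcp_pos"];r=R.from_quat(np.roll(st["eef_rot"],-1)).as_matrix();print(p,st["joints"].round(2),"tool y deg",np.degrees(np.arctan2(r[1,1],r[0,1])))
c=np.array([.486,.3163,p[2]]); print("to go tool",totool(c-p))
q=np.radians(-22.5);uy=np.array([-np.sin(q),np.cos(q),0]);ux=np.array([np.cos(q),np.sin(q),0]); base=np.array([.486,.3163,0])
pts=[base+uy*a+ux*b+[0,0,.071] for a in(.03,-.03) for b in(.007,-.007)]+[base+uy*a+ux*b+[0,0,.021] for a in(.078,-.078) for b in(.055,-.055)]
for n,i,o in(("top",t,(150,180)),("side",s,(220,130))):
    for x,y in proj(n,pts): cv2.circle(i,(int(round(x)),int(round(y))),0,(0,0,255),-1)
a=cv2.resize(cv2.imread("pics/top0.png")[210:310,160:260],None,fx=4,fy=4,interpolation=0)
for x,y in proj("top",pts): cv2.circle(a,(int((x-160+.5)*4),int((y-210+.5)*4)),2,(0,0,255),-1)
b=cv2.resize(s[150:250,220:320],None,fx=4,fy=4,interpolation=0)
cv2.imwrite("pics/c6.png",np.hstack([a,b]))
E
```

```text
time_s: 10.65
tcp_pos: [0.4619, -0.1081, 0.3074]
eef_rot: [-0.001, 0.985, 0.175, -0.001]
wrist_force: [0.2, 0.0, -0.1]
grip_width: 0.0853
grip_force: 0.0
time_s: 11.15
tcp_pos: [0.4731, 0.1047, 0.3074]
eef_rot: [-0.0, 0.985, 0.175, -0.001]
wrist_force: [0.6, -0.3, -0.0]
grip_width: 0.0855
grip_force: 0.0
time_s: 11.65
tcp_pos: [0.4845, 0.3175, 0.3072]
eef_rot: [0.0, 0.985, 0.175, -0.001]
wrist_force: [1.0, -0.4, 0.5]
grip_width: 0.0854
grip_force: 0.0
time_s: 12.15
tcp_pos: [0.4846, 0.3154, 0.2264]
eef_rot: [-0.0, 0.926, 0.378, -0.001]
wrist_force: [-0.0, -0.4, -0.2]
grip_width: 0.0855
grip_force: 0.0
time_s: 12.65
tcp_pos: [0.4828, 0.3145, 0.1645]
eef_rot: [-0.001, 0.832, 0.555, -0.004]
wrist_force: [1.1, 0.0, -0.7]
grip_width: 0.0854
grip_force: 0.0
fin near top (array([0.47198966, 0.28023774, 0.09795044]), np.float64(0.0031764283169616876))
[0.48486629 0.31537378 0.16777118] [0.38 0.37 1.57 0.   1.2  0.78] tool y deg -22.7345228230191
to go tool [ 1.29239374e-03  6.87681044e-04 -2.86449764e-06]Traceback (most recent call last):
  File "<stdin>", line 9, in <module>
cv2.error: OpenCV(4.12.0) :-1: error: (-5:Bad argument) in function 'circle'
> Overload resolution failed:
>  - Layout of the output array img is incompatible with cv::Mat
>  - Expected Ptr<cv::UMat> for argument 'img'
```

Run:
```python
from m import *
q=np.radians(-22.5);uy=np.array([-np.sin(q),np.cos(q),0]);ux=np.array([np.cos(q),np.sin(q),0]); base=np.array([.486,.3163,0])
pts=[base+uy*a+ux*b+[0,0,.071] for a in(.03,-.03) for b in(.007,-.007)]+[base+uy*a+ux*b+[0,0,.021] for a in(.078,-.078) for b in(.055,-.055)]
out=[]
for n,f,ox,oy in(("top","pics/top0.png",165,215),("side","pics/side0.png",225,180)):
    a=cv2.resize(cv2.imread(f)[oy:oy+80,ox:ox+80],None,fx=5,fy=5,interpolation=cv2.INTER_CUBIC)
    for x,y in proj(n,pts): cv2.circle(a,(int((x-ox+.5)*5),int((y-oy+.5)*5)),2,(0,0,255),-1)
    out.append(a)
cv2.imwrite("pics/c6.png",np.hstack(out))
```

```text
(no output)
```

View pics/c6.png

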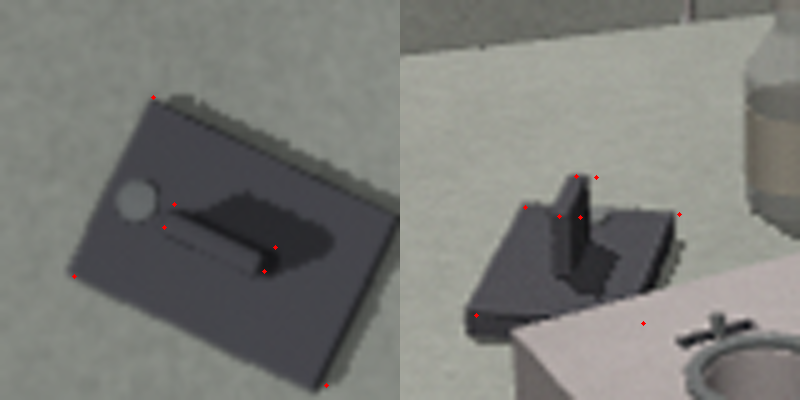

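The overlay matches: the plate corners fit within about 1 px in both views, so its top is 21 mm above the table. The fin sits about 1 px lower and to the left of the prediction, so the centre is near (0.484, 0.3175). I'll descend onto it and grip.

```bash
python3 -m jog '[[1,[0.002,-0.002,0.03],[0,0,0]],[1,[0.002,-0.002,0.06],[0,0,0]],[1,[0.002,-0.002,0.09],[0,0,0]],[1,[0.002,-0.002,0.11],[0,0,0]],[1,[0.002,-0.002,0.12],[0,0,0]]]'
python3 -m jog '[[1,[0,0,0.004],[0,0,0]],[1,[0,0,0.004],[0,0,0]],[-1,[0,0,0.004],[0,0,0]],[-1,[0,0,0.004],[0,0,0]],[-1,[0,0,0.004],[0,0,0]]]'
python3 -m jog '[[-1,[0,0,0],[0,0,0]],[-1,[0,0,0],[0,0,0]],[-1,[0,0,0],[0,0,0]],[-1,[0,0,0],[0,0,0]],[-1,[0,0,0],[0,0,0]]]'
python3 -m jog '[[-1,[0,0,-0.02],[0,0,0]],[-1,[0,0,-0.05],[0,0,0]],[-1,[0,0,-0.09],[0,0,0]],[-1,[0,0,-0.13],[0,0,0]],[-1,[0,0,-0.16],[0,0,0]]]'
python3 - <<'E'
from h import *
st=ctrl.state(); p=st["tcp_pos"];r=R.from_quat(np.roll(st["eef_rot"],-1)).as_matrix();print(p,st["grip_width"],st["wrist_force"],"tool y deg",np.degrees(np.arctan2(r[1,1],r[0,1])))
E
```

```text
time_s: 13.25
tcp_pos: [0.484, 0.3181, 0.0475]
eef_rot: [-0.0, 0.832, 0.554, -0.001]
wrist_force: [-0.9, -0.1, -0.6]
grip_width: 0.0855
grip_force: 0.0
time_s: 13.75
tcp_pos: [0.4849, 0.3184, 0.0452]
eef_rot: [0.0, 0.832, 0.555, 0.001]
wrist_force: [0.1, -0.2, 0.4]
grip_width: 0.044
grip_force: 0.0
time_s: 14.25
tcp_pos: [0.4844, 0.3184, 0.0448]
eef_rot: [-0.0, 0.832, 0.555, 0.0]
wrist_force: [-1.5, 0.2, 5.5]
grip_width: 0.0131
grip_force: 60.9
time_s: 14.75
tcp_pos: [0.4845, 0.3182, 0.206]
eef_rot: [0.0, 0.832, 0.555, 0.0]
wrist_force: [0.7, 0.6, -2.8]
grip_width: 0.0134
grip_force: 60.0
[0.48451331 0.31815546 0.20602054] 0.013387678764132412 [ 0.68730145  0.55487192 -2.84985892] tool y deg -22.571458574167103
```

```bash
python3 -m jog '[[-1,[-0.02,0.01,0],[0,0,0]],[-1,[-0.05,0.026,0],[0,0,0]],[-1,[-0.08,0.041,0],[0,0,0]],[-1,[-0.11,0.057,0],[0,0,0]],[-1,[-0.14,0.073,0],[0,0,0]]]'
python3 -m jog '[[-1,[-0.03,0.016,0],[0,0,0]],[-1,[-0.06,0.032,0],[0,0,0]],[-1,[-0.09,0.047,0],[0,0,0]],[-1,[-0.12,0.062,0],[0,0,0]],[-1,[-0.14,0.073,0],[0,0,0]]]'
python3 -m jog '[[-1,[0,0,0],[0,0,-0.1]],[-1,[0,0,0],[0,0,-0.2]],[-1,[0,0,0],[0,0,-0.3]],[-1,[0,0,0],[0,0,-0.4]],[-1,[0,0,0],[0,0,-0.5]]]'
python3 -m jog '[[-1,[0,0,0],[0,0,-0.08]],[-1,[0,0,0],[0,0,-0.116]],[-1,[0,0,0],[0,0,-0.116]],[-1,[0,0,0],[0,0,-0.116]]]'
python3 - <<'E'
from m import *
dk=np.array([.5285,.006,.1]);a=np.radians(12.7);Rd=np.array([[np.cos(a),-np.sin(a),0],[np.sin(a),np.cos(a),0],[0,0,1]])
pin=plane("side",[(288.8,243.3)],.114)[0];print("pin deck frame",(Rd.T@(pin-dk)).round(4))
sm=plane("top",[(301.86,250.53)],.1)[0];print("slot deck frame",(Rd.T@(sm-dk)).round(4))
s=snap("side","pics/s7.png")[:,:,::-1]; t=snap("top","pics/t7.png")[:,:,::-1]
st=ctrl.state(); p=st["tcp_pos"];r=R.from_quat(np.roll(st["eef_rot"],-1)).as_matrix();print(p,st["wrist_force"],"tool y deg",np.degrees(np.arctan2(r[1,1],r[0,1])),"tilt",r[:,2])
print("deck frame of tcp",Rd.T@(p-dk))
A=r@np.diag([1,-1,-1]); # tool axes -> use cover x = tool y dir, cover y = tool x dir
ux=r[:,1];uy=r[:,0];c=p.copy();c[2]-=.0448
pts=[c+uy*v+ux*u+[0,0,.071] for v in(.03,-.03) for u in(.007,-.007)]+[c+uy*v+ux*u+[0,0,.021] for v in(.078,-.078) for u in(.055,-.055)]+[c+uy*.058+[0,0,.023],c+uy*.058+[0,0,0]]
out=[]
for n,i,ox,oy,w in(("top",t,260,190,120),("side",s,215,165,140)):
    k=400/w; m=cv2.resize(np.ascontiguousarray(i[oy:oy+w,ox:ox+w]),(400,400),interpolation=cv2.INTER_CUBIC)
    for x,y in proj(n,pts): cv2.circle(m,(int((x-ox+.5)*k),int((y-oy+.5)*k)),2,(0,0,255),-1)
    out.append(m)
cv2.imwrite("pics/c7.png",np.hstack(out))
E
```

```text
time_s: 15.25
tcp_pos: [0.4974, 0.1596, 0.2034]
eef_rot: [-0.0, 0.832, 0.555, -0.001]
wrist_force: [-0.5, 0.4, -2.2]
grip_width: 0.0131
grip_force: 59.8
time_s: 15.75
tcp_pos: [0.5111, 0.0015, 0.2034]
eef_rot: [-0.0, 0.832, 0.555, -0.001]
wrist_force: [0.1, -0.2, -2.6]
grip_width: 0.0136
grip_force: 59.7
time_s: 16.25
tcp_pos: [0.511, 0.0035, 0.2033]
eef_rot: [-0.001, 0.667, 0.745, -0.001]
wrist_force: [0.6, -0.3, -2.3]
grip_width: 0.0134
grip_force: 59.7
time_s: 16.65
tcp_pos: [0.5113, 0.0036, 0.2037]
eef_rot: [-0.001, 0.625, 0.781, -0.0]
wrist_force: [0.7, -0.6, -2.3]
grip_width: 0.0132
grip_force: 59.7
pin deck frame [-0.     0.052  0.014]
slot deck frame [0.0019 0.0561 0.    ]
[0.51145477 0.00360332 0.20397364] [ 0.96863785  0.3072896  -3.5437812 ] tool y deg 12.67466704556168 tilt [-6.73217995e-04  7.80097182e-05 -9.99999770e-01]
deck frame of tcp [-0.01715511  0.00140928  0.10397364]
```

View pics/c7.png

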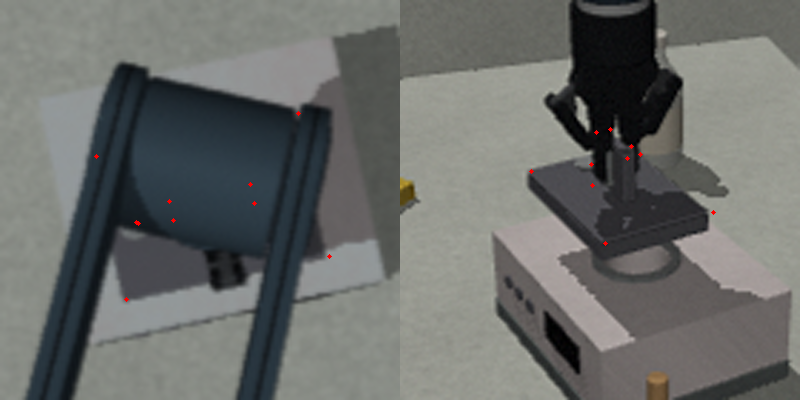

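The overlay agrees roughly: in the side half the plate corners are at (530,172), (607,242) and (708,212). In the top half the left-near corner is about 2 px left of the prediction. I'll measure the in-hand offset along the fin by edge profiles.

Run:
```python
from m import *
t=cv2.imread("pics/t7.png",0).astype(np.float32); s=cv2.imread("pics/s7.png",0).astype(np.float32)
st=ctrl.state(); p=st["tcp_pos"];r=R.from_quat(np.roll(st["eef_rot"],-1)).as_matrix();ux=r[:,1];uy=r[:,0];c=p.copy();c[2]-=.0448-.021
def prof(n,im,us,vs):
    P=np.array([[c+ux*u+uy*v for u in us] for v in vs]); uv=proj(n,P.reshape(-1,3)).astype(np.float32).reshape(len(vs),-1,2)
    return cv2.remap(im,uv[...,0],uv[...,1],cv2.INTER_LINEAR)
V=np.arange(.066,.096,.002); print("top +v edge",list(zip((V*1e3).round(),prof("top",t,np.linspace(-.05,-.03,8),V).mean(1).round())))
U=-np.arange(.043,.073,.002); print("top -u edge",list(zip((U*1e3).round(),prof("top",t,U,np.linspace(.05,.07,8)).mean(0).round())), prof("top",t,U,np.linspace(-.06,-.07,8)).mean(0).round())
V=-np.arange(.066,.1,.002)
for lo,hi in((-.045,-.02),(0,.04)): print("side -v edge",list(zip((V*1e3).round(),prof("side",s,np.linspace(lo,hi,12),V).mean(1).round())))
U=-np.arange(.043,.073,.002); print("side -u edge",list(zip((U*1e3).round(),prof("side",s,U,np.linspace(-.05,.05,20)).mean(0).round())))
U=-U; print("side +u edge",list(zip((U*1e3).round(),prof("side",s,U,np.linspace(-.07,-.04,12)).mean(0).round())))
```

```text
top +v edge [(np.float64(66.0), np.float32(73.0)), (np.float64(68.0), np.float32(73.0)), (np.float64(70.0), np.float32(73.0)), (np.float64(72.0), np.float32(73.0)), (np.float64(74.0), np.float32(73.0)), (np.float64(76.0), np.float32(74.0)), (np.float64(78.0), np.float32(79.0)), (np.float64(80.0), np.float32(100.0)), (np.float64(82.0), np.float32(130.0)), (np.float64(84.0), np.float32(144.0)), (np.float64(86.0), np.float32(144.0)), (np.float64(88.0), np.float32(135.0)), (np.float64(90.0), np.float32(117.0)), (np.float64(92.0), np.float32(97.0)), (np.float64(94.0), np.float32(74.0))]
top -u edge [(np.float64(-43.0), np.float32(73.0)), (np.float64(-45.0), np.float32(73.0)), (np.float64(-47.0), np.float32(73.0)), (np.float64(-49.0), np.float32(73.0)), (np.float64(-51.0), np.float32(74.0)), (np.float64(-53.0), np.float32(78.0)), (np.float64(-55.0), np.float32(94.0)), (np.float64(-57.0), np.float32(126.0)), (np.float64(-59.0), np.float32(146.0)), (np.float64(-61.0), np.float32(149.0)), (np.float64(-63.0), np.float32(149.0)), (np.float64(-65.0), np.float32(149.0)), (np.float64(-67.0), np.fl
[... 2019 characters left out ...]
4(-67.0), np.float32(41.0)), (np.float64(-69.0), np.float32(54.0)), (np.float64(-71.0), np.float32(91.0))]
side +u edge [(np.float64(43.0), np.float32(43.0)), (np.float64(45.0), np.float32(42.0)), (np.float64(47.0), np.float32(42.0)), (np.float64(49.0), np.float32(46.0)), (np.float64(51.0), np.float32(66.0)), (np.float64(53.0), np.float32(104.0)), (np.float64(55.0), np.float32(138.0)), (np.float64(57.0), np.float32(152.0)), (np.float64(59.0), np.float32(153.0)), (np.float64(61.0), np.float32(152.0)), (np.float64(63.0), np.float32(149.0)), (np.float64(65.0), np.float32(141.0)), (np.float64(67.0), np.float32(132.0)), (np.float64(69.0), np.float32(125.0)), (np.float64(71.0), np.float32(122.0))]
```

The cover sits about +3 mm in y and −2 mm in x from the TCP. I'll correct by −5 mm in y and +2 mm in x, then lower it onto the pin tip.

```bash
python3 -m jog '[[-1,[-0.005,0.002,0.01],[0,0,0]],[-1,[-0.005,0.002,0.025],[0,0,0]],[-1,[-0.005,0.002,0.036],[0,0,0]],[-1,[-0.005,0.002,0.04],[0,0,0]],[-1,[-0.005,0.002,0.04],[0,0,0]]]'
python3 -m jog '[[-1,[0,0,0],[0,0,0]],[-1,[0,0,0.001],[0,0,0]],[-1,[0,0,0.002],[0,0,0]],[-1,[0,0,0.003],[0,0,0]],[-1,[0,0,0.003],[0,0,0]]]'
python3 -c "
from bench import ctrl
s=ctrl.state();print(s['tcp_pos'],s['wrist_force'],s['moment'])"
```

```text
time_s: 17.25
tcp_pos: [0.5142, -0.0008, 0.1633]
eef_rot: [-0.001, 0.624, 0.781, -0.0]
wrist_force: [-0.2, -0.7, -2.2]
grip_width: 0.0132
grip_force: 59.7
time_s: 17.75
tcp_pos: [0.5147, -0.0008, 0.1613]
eef_rot: [0.0, 0.624, 0.781, -0.0]
wrist_force: [0.5, 0.8, -3.3]
grip_width: 0.0133
grip_force: 59.7
[ 0.51465953 -0.00081292  0.16132651] [ 0.5098603   0.7949775  -3.25609059] [-0.03796294  0.02251534  0.00541667]
```

```bash
python3 -m jog '[[-1,[0,0,0.0005],[0,0,0]],[-1,[0,0,0.001],[0,0,0]],[-1,[0,0,0.0015],[0,0,0]],[-1,[0,0,0.002],[0,0,0]],[-1,[0,0,0.002],[0,0,0]]]'
python3 -m jog '[[-1,[0,0,0.0005],[0,0,0]],[-1,[0,0,0.001],[0,0,0]],[-1,[0,0,0.0015],[0,0,0]],[-1,[0,0,0.0015],[0,0,0]],[-1,[0,0,0.0015],[0,0,0]]]'
python3 -c "
from bench import ctrl
s=ctrl.state();print(s['tcp_pos'],s['wrist_force'],s['moment'])"
```

```text
time_s: 18.25
tcp_pos: [0.5147, -0.0008, 0.1592]
eef_rot: [-0.0, 0.624, 0.781, -0.0]
wrist_force: [-0.3, 0.8, -2.2]
grip_width: 0.0134
grip_force: 59.7
time_s: 18.75
tcp_pos: [0.5149, -0.001, 0.1583]
eef_rot: [0.0, 0.624, 0.781, 0.0]
wrist_force: [-1.6, -1.0, 3.4]
grip_width: 0.0133
grip_force: 60.7
[ 0.51489157 -0.00097299  0.1583124 ] [-1.57187879 -0.95606199  3.41345141] [0.16784077 0.31933276 0.05622668]
```

The cover is in contact with the pin tip: +6 N at an underside height of about 114 mm. Now I'll slide away from the robot with light pressure.

```bash
python3 -m jog '[[-1,[0,0.001,0],[0,0,0]],[-1,[0,0.002,0],[0,0,0]],[-1,[0,0.003,0],[0,0,0]],[-1,[0,0.004,0],[0,0,0]],[-1,[0,0.005,0],[0,0,0]]]'
python3 -m jog '[[-1,[0,0.001,0],[0,0,0]],[-1,[0,0.002,0],[0,0,0]],[-1,[0,0.003,0],[0,0,0]],[-1,[0,0.003,0],[0,0,0]]]'
python3 -c "
from bench import ctrl
s=ctrl.state();print(s['tcp_pos'],s['wrist_force'],s['moment'])"
```

```text
time_s: 19.25
tcp_pos: [0.518, -0.0002, 0.1581]
eef_rot: [-0.001, 0.624, 0.781, -0.001]
wrist_force: [-8.3, -4.0, 9.0]
grip_width: 0.0129
grip_force: 62.0
time_s: 19.65
tcp_pos: [0.521, 0.0007, 0.1581]
eef_rot: [-0.001, 0.624, 0.781, -0.001]
wrist_force: [-6.8, -1.9, 8.5]
grip_width: 0.0136
grip_force: 61.7
[0.52095836 0.00074105 0.15805812] [-6.79034928 -1.87741181  8.47581324] [0.14014562 1.4053915  0.37057323]
```

```bash
python3 -m jog '[[-1,[0,0,-0.0004],[0,0,0]],[-1,[0,0.001,-0.0004],[0,0,0]],[-1,[0,0.002,-0.0004],[0,0,0]],[-1,[0,0.003,-0.0004],[0,0,0]],[-1,[0,0.003,-0.0004],[0,0,0]]]'
python3 -m jog '[[-1,[0,0.001,0],[0,0,0]],[-1,[0,0.002,0],[0,0,0]],[-1,[0,0.002,0],[0,0,0]],[-1,[0,0.002,0],[0,0,0]]]'
python3 -c "
from bench import ctrl
s=ctrl.state();print(s['tcp_pos'],s['wrist_force'],s['moment'])"
```

```text
time_s: 20.15
tcp_pos: [0.5242, 0.0017, 0.1582]
eef_rot: [-0.001, 0.624, 0.781, -0.001]
wrist_force: [-5.2, -1.3, 5.9]
grip_width: 0.0135
grip_force: 61.2
time_s: 20.55
tcp_pos: [0.5264, 0.0022, 0.158]
eef_rot: [-0.001, 0.624, 0.781, -0.001]
wrist_force: [-5.0, -0.3, 2.9]
grip_width: 0.0132
grip_force: 61.0
[0.52643665 0.00219773 0.15798445] [-4.97945351 -0.31277394  2.91748921] [0.25862286 1.09337903 0.34593269]
```

```bash
python3 -m jog '[[-1,[0,0.001,0],[0,0,0]],[-1,[0,0.002,0],[0,0,0]],[-1,[0,0.002,0],[0,0,0]],[-1,[0,0.002,0],[0,0,0]]]'
python3 -m jog '[[-1,[0,0.001,0],[0,0,0]],[-1,[0,0.002,0],[0,0,0]],[-1,[0,0.002,0],[0,0,0]],[-1,[0,0.002,0],[0,0,0]]]'
python3 -c "
from bench import ctrl
s=ctrl.state();print(s['tcp_pos'],s['wrist_force'],s['moment'])"
```

```text
time_s: 20.95
tcp_pos: [0.5297, 0.0025, 0.1579]
eef_rot: [0.0, 0.624, 0.781, 0.0]
wrist_force: [-0.6, -0.6, -2.1]
grip_width: 0.0138
grip_force: 59.8
time_s: 21.35
tcp_pos: [0.5314, 0.0029, 0.1582]
eef_rot: [0.0, 0.624, 0.781, 0.0]
wrist_force: [0.1, 0.0, -2.7]
grip_width: 0.0134
grip_force: 59.8
[0.53135485 0.00292468 0.15819314] [ 0.09119609  0.02218991 -2.70272848] [ 0.00359254 -0.03347401  0.05390353]
```

The force has dropped to just the cover's weight, so the hole is over the pin. I'll nudge it 1.5 mm and lower it.

```bash
python3 -m jog '[[-1,[0,0.0015,0],[0,0,0]],[-1,[0,0.0015,0.001],[0,0,0]],[-1,[0,0.0015,0.002],[0,0,0]],[-1,[0,0.0015,0.003],[0,0,0]],[-1,[0,0.0015,0.003],[0,0,0]]]'
python3 -m jog '[[-1,[0,0,0.001],[0,0,0]],[-1,[0,0,0.002],[0,0,0]],[-1,[0,0,0.003],[0,0,0]],[-1,[0,0,0.003],[0,0,0]]]'
python3 -c "
from bench import ctrl
s=ctrl.state();print(s['tcp_pos'],s['wrist_force'],s['moment'])"
```

```text
time_s: 21.85
tcp_pos: [0.5326, 0.0033, 0.155]
eef_rot: [-0.0, 0.624, 0.781, -0.0]
wrist_force: [0.5, -0.5, -3.5]
grip_width: 0.0134
grip_force: 59.8
time_s: 22.25
tcp_pos: [0.5326, 0.0033, 0.152]
eef_rot: [-0.0, 0.624, 0.781, -0.0]
wrist_force: [-0.2, -0.5, -3.7]
grip_width: 0.0135
grip_force: 59.8
[0.53261856 0.00328035 0.15201552] [-0.18024976 -0.53330126 -3.68223964] [-0.0559073   0.01646151  0.03082709]
```

```bash
python3 -m jog '[[-1,[0,0,0.001],[0,0,0]],[-1,[0,0,0.002],[0,0,0]],[-1,[0,0,0.002],[0,0,0]],[-1,[0,0,0.002],[0,0,0]],[-1,[0,0,0.003],[0,0,0]]]'
python3 -m jog '[[-1,[0,0,0.001],[0,0,0]],[-1,[0,0,0.002],[0,0,0]],[-1,[0,0,0.003],[0,0,0]],[-1,[0,0,0.003],[0,0,0]],[-1,[0,0,0.003],[0,0,0]]]'
python3 -c "
from bench import ctrl
s=ctrl.state();print(s['tcp_pos'],s['wrist_force'],s['moment'])"
```

```text
time_s: 22.75
tcp_pos: [0.5329, 0.0032, 0.1494]
eef_rot: [0.0, 0.624, 0.781, 0.0]
wrist_force: [-1.3, -0.1, 0.3]
grip_width: 0.0133
grip_force: 60.2
time_s: 23.25
tcp_pos: [0.5329, 0.0032, 0.1466]
eef_rot: [0.0, 0.624, 0.781, 0.0]
wrist_force: [-1.4, 0.6, 4.1]
grip_width: 0.0132
grip_force: 60.8
[0.53289492 0.00323718 0.14655205] [-1.41547729  0.64083005  4.14608838] [ 0.09128282  0.36367812 -0.07073754]
```

```bash
python3 -m jog '[[-1,[0,0,0.0005],[0,0,0]],[-1,[0,0,0.001],[0,0,0]],[-1,[0,0,0.0015],[0,0,0]],[-1,[0,0,0.002],[0,0,0]],[-1,[0,0,0.002],[0,0,0]]]'
python3 -m jog '[[-1,[0,0,0.0005],[0,0,0]],[-1,[0,0,0.001],[0,0,0]],[-1,[0,0,0.001],[0,0,0]],[-1,[0,0,0.001],[0,0,0]]]'
python3 -c "
from bench import ctrl
s=ctrl.state();print(s['tcp_pos'],s['wrist_force'],s['moment'])"
```

```text
time_s: 23.75
tcp_pos: [0.5329, 0.0032, 0.1448]
eef_rot: [0.0, 0.624, 0.781, 0.0]
wrist_force: [-2.0, 0.1, 7.9]
grip_width: 0.0134
grip_force: 61.4
time_s: 24.15
tcp_pos: [0.5329, 0.0032, 0.1447]
eef_rot: [0.001, 0.624, 0.781, 0.0]
wrist_force: [-5.3, -0.2, 14.7]
grip_width: 0.0133
grip_force: 62.3
[0.53294614 0.00320093 0.144699  ] [-5.29425286 -0.15514857 14.65402469] [0.08125449 0.97485904 0.01028128]
```

It is firmly seated: the TCP stopped at 0.1447, where flush is predicted, with a force beyond the ring's 10 N. One last look.

Run:
```python
from h import *
s=snap("side","pics/s9.png")[:,:,::-1]
cv2.imwrite("pics/c9.png",cv2.resize(np.ascontiguousarray(s[160:400,210:430]),None,fx=2.5,fy=2.5))
print(ctrl.state()["wrist_force"])
```

```text
[-4.9305025   1.30966551 14.46241711]
```

View pics/c9.png

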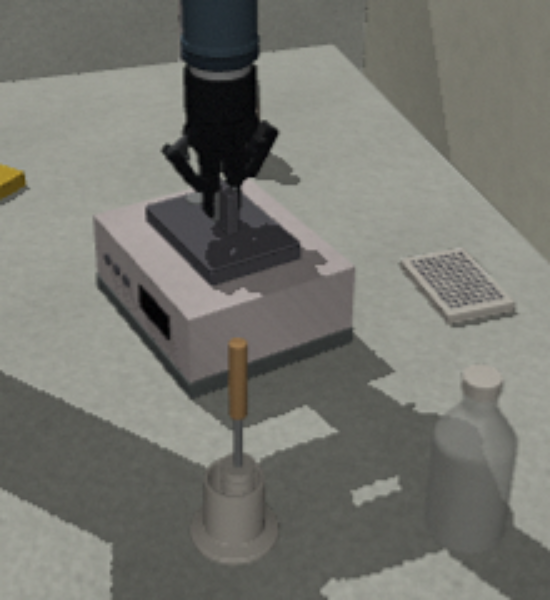

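The cover lies flush, level and in line on the station at crop (225,235). The brush stands upright in its holder at (238,450), and the visible bottle and the well plate are undisturbed. Handing in.

```bash
python3 -c "
from bench import ctrl
print(ctrl.close_job())"
```

```text
the job is handed in; nothing more can be done
None
```

I brushed the cup down, up and down again, stood the brush back in its holder, fitted the cover over the pin, and handed the job in at about 24 s with the cover held pressed flush at about 14 N; no verdict was returned.

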